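# Pack the slant-front case: tall stones behind, jars and reel in front

## Robot

A 7-joint arm with a two-finger parallel gripper is mounted at the origin on a cart in front of the work surface, level with it; the furniture and walls round the work are solid. World frame = base frame: x ahead of the robot, y to its left, z up, the work surface at z = 0. Lengths are in mm, angles in rad, forces in N, time in s.
With the tool pointing down it reaches from about 400 to 900 mm from the base axis. Payload 5.6 kg.
Tool frame: the origin (TCP) lies midway between the tips of the shut fingers; the grasp point (between the pads) lies 19 mm behind it; z points along the fingers, y is the line along which they close (so a half turn about z gives the same grasp; the last joint's range is limited). The gripper opens to 92 mm and grips with 3 to 60 N. Pads are 20 mm wide; open, the fingers measure 128 mm over their backs; the gripper's body (75 mm by 189 mm) begins 69 mm behind the grasp point.
Start: joints at [1.167, 0.468, -0.012, 1.603, 0.006, 1.071, -0.056], TCP at [229.424, -608.172, 214.592] pointing down, gripper open.
Joint ranges: [-2.53, 2.53], [-0.31, 2.02], [-1.57, 1.55], [0.28, 2.44], [-1.29, 4.43], [0.15, 1.84], [-2.92, 2.92]. Speed limits (rad/s): [2.57, 2.57, 3.14, 3.14, 3.14, 3.14, 3.14].

## Interface

Orientations are given as a rotation vector (axis times angle).
In Python, from cell import robot, grip, kin, viewer gives the robot as it stands. Calls block until the motion is done:
- robot.movep(position, orientation): joint-space move of the TCP to a pose.
- robot.servo_line(position, feed=150, rotation=None): straight line of the TCP; rotation=None keeps the orientation; feed is the mean speed in mm/s.
- robot.goto_joints(angles): joint-space move.
- grip(opening, newtons=None): opening from 0.0 (shut) to 1.0 (fully open); newtons is the grip in N (None keeps the last); returns when the fingers have stopped.
- robot.hold(seconds).
- kin.ik(position, orientation): joint angles nearest the present ones, or None.
- robot.observe(): the state.
- viewer.read_camera(name): name is "scene" or "top"; returns the picture (420x560x3 uint8, red, green, blue); there is no depth.
- viewer.camera_info(name): a dict with "camera_matrix" (3x3 intrinsics, pixels), "R" (3x3) and "t" (3): a world point X has camera coordinates R X + t. Camera axes: x right, y down, z forward; pixel columns grow to the right and rows downward; lengths in mm; the calibration is good to about 2 mm. A picture is of the moment at which its call begins. camera_info takes no time and is no camera call.
A pose or a line that the arm cannot do raises robot.IKError and nothing moves.
- robot.job_done(): hands the job in; it is judged then, once.
Trained networks look in the newest picture that a camera, given by its name, has taken for a name from the list of things; names that differ only in an ending like _2 or _b are one class to them, and where a whole thing is asked for, a point or a joint stands for the part that bears it (a point fixed in the world has none). Each returns a list of dicts, best first, with "confidence" (0 to 1); they miss things now and then, are a little off and sometimes report something else, mostly with a low value. They report only what shows in the picture. A call takes as long as a camera call. They do not tell look-alikes from the thing itself.
- viewer.silhouettes(name, camera): "mask" (420x560 bool, what is visible of it).
- viewer.pinpoint(name, camera): "at" ([x, y, z] in mm, in the coordinates of the camera as it stood for that picture, good to about 4 mm: a listed point, or the origin of a listed thing).
The state is a dict: "t": time; "joints": joint angles; "joint_velocities": joint speeds; "joint_torque": joint torques, N m; "tcp_pos": TCP position; "tcp_rot": TCP orientation; "contact_force": force on the tool from outside, world axes, zero at the start; "wrist_torque": the same for the moment, N m; "grip_width": opening from 0.0 (shut) to 1.0 (fully open); "grip_force": force on a finger pad.
Only numpy, scipy, OpenCV 4.12 (cv2) and the standard library are available. Lean on these libraries where they do the work, as an engineer would, in place of code of your own. Each camera call takes 0.05 s, during which the arm holds its last target. There are 200 camera calls.

## Task

Pack the plywood carrying case for the road: swing its lid fully open, stand every viewing stone that is on its stand upright in the tall back row first, one to a bay, and only when all of them are in, stand every sample jar and the reel of copper wire (draw it straight up off its spindle) upright in the low front row, one to a bay. Then shut the lid completely; leave the loupe and the empty stand where they are.

Things in the scene. Friction and masses are not known exactly. Their poses are not given: they have to be found in the camera images.
- carry_case: Plywood carrying case, aluminium corners, 173 mm deep (x) x 278 mm wide (y), fixed to the table. Origin: centre of its underside; x points to the back (hinge side, away from the robot), y left, z up. Open tray: walls 8 mm thick with the rim 45 mm above the table, felt floor 8 mm above the table, low dividers making a back row of three bays and a front row of three.
- case_lid (a joint): Angle of the case's hood-shaped lid, rad: 0 shut on the tray, 1.75 fully open at its stop, standing upright behind the tray. Hinge along the case's y at the rear rim. Lid 0.35 kg, hinge damped (0.15 N m s/rad) with slight friction (0.12 N m): left alone it sinks slowly shut from below about 0.6 rad, slowly open to the stop from above about 1.45 rad, and may stay in between.
- lid_grip (a point): Grip point on the lid's black pull lug, 32 mm out from the lid's front wall, mid thickness. The lug is 36 mm wide (along the case's y), 16 mm thick, juts 46 mm straight out of the lid's front. Shut: 65 mm above the table. Fully open: it points up and a little back, grip point about 245 mm above the table. Pinched across its 36 mm width it can turn between the fingers as the lid swings.
- lid_hinge (a point): Middle of the hinge line, which runs along the case's y at the rear rim, 46 mm above the table. Shut, the hood is 85 mm above the table at the front, slopes up (clear pane) to 126 mm over the front edge of the back row and is level from there on: things up to 105 mm tall fit under it in the back row, up to about 68 mm in the front row.
- black_stone: Black viewing stone, ragged and broad at the top, glued on a red-brown carved oval stand with short feet: 46 x 59 mm (x, y), 102 mm tall, about 0.3 to 0.4 kg. Grasp the stone, above the 17 mm high stand, across the short side (x). Standing upright on its stand; origin at the centre of the underside, z up. May be absent.
- tan_stone: Tan viewing stone glued on a dark brown carved oval stand: 52 x 68 mm (x, y), 92 mm tall. Grasp across the short side (x), at about two thirds of its height. Standing upright on its stand; origin at the centre of the underside, z up. May be absent.
- green_stone: Green viewing stone, tapering to the top, glued on a red-brown carved oval stand: 43 x 56 mm (x, y), 88 mm tall. Grasp across the short side (x), at about two thirds of its height. Standing upright on its stand; origin at the centre of the underside, z up. May be absent.
- black_cap_jar: Round clear jar of red chips with a black screw cap, 47 mm across, 63 mm tall (the solid part to grasp reaches up to 56 mm), 0.14 kg; the cap does not turn. Origin at the centre of its underside, z up. May be absent.
- white_cap_jar: Round clear jar of green chips with a white screw cap, 47 mm across, 63 mm tall (the solid part to grasp reaches up to 56 mm), 0.14 kg; the cap does not turn. Origin at the centre of its underside, z up. May be absent.
- wire_reel: Reel wound full of copper wire between black flanges, 58 mm across, 44 mm high, bore 22 mm, 0.25 kg. Origin at the centre of its underside, z up. It starts on the spindle, its underside 14 mm above the table.
- reel_spindle: Upright spindle fixed to the table: dark steel foot 84 mm across and 14 mm high, steel post 14 mm thick whose rounded tip is 77 mm above the table, 19 mm above the reel's top. The reel must be drawn straight up about 65 mm to come free. Origin: centre of the foot's underside.
- loupe: Small folding loupe lying on the table, 70 mm long; to be left alone.
- empty_stand: Empty carved stand, 56 x 73 x 16 mm, standing on the table; to be left alone.
- back_bay_1 (a point): Centre of the left bay of the back row, on the felt floor (8 mm above the table). Bays of this row are 84 mm from front to back and 84 mm wide, all with dividers 14 mm high and 5 mm thick between them; bay centres are 89 mm apart.
- back_bay_2 (a point): Centre of the middle bay of the back row, on the felt floor (8 mm above the table). Bays of this row are 84 mm from front to back and 84 mm wide, all with dividers 14 mm high and 5 mm thick between them; bay centres are 89 mm apart.
- back_bay_3 (a point): Centre of the right bay of the back row, on the felt floor (8 mm above the table). Bays of this row are 84 mm from front to back and 84 mm wide, all with dividers 14 mm high and 5 mm thick between them; bay centres are 89 mm apart.
- front_bay_1 (a point): Centre of the left bay of the front row, on the felt floor (8 mm above the table). Bays of this row are 68 mm from front to back and 84 mm wide, all with dividers 14 mm high and 5 mm thick between them; bay centres are 89 mm apart.
- front_bay_2 (a point): Centre of the middle bay of the front row, on the felt floor (8 mm above the table). Bays of this row are 68 mm from front to back and 84 mm wide, all with dividers 14 mm high and 5 mm thick between them; bay centres are 89 mm apart.
- front_bay_3 (a point): Centre of the right bay of the front row, on the felt floor (8 mm above the table). Bays of this row are 68 mm from front to back and 84 mm wide, all with dividers 14 mm high and 5 mm thick between them; bay centres are 89 mm apart.
Things that resemble listed ones, but are neither listed nor needed, are in the scene too. What is shaped like the tan_stone but purple is not meant.

How it is judged:
By the outcome, as a careful person would: the job done as asked, in the order asked, and still so for the second after the job is handed in, with the robot touching nothing.
Of black_stone, tan_stone, green_stone only 2 to 3 are there at a start; the rules pass over those that are not, and their reading is None.
Of black_cap_jar, white_cap_jar only 1 to 2 are there at a start; the rules pass over those that are not, and their reading is None.
At some moment in a run one of black_cap_jar, white_cap_jar may be knocked a few centimetres aside while the robot is not near it.
It also fails if it takes over 210 s, if anything falls off the work surface, if the arm or the gripper's body presses on something with over 40 N, if the wrist force passes 120 N, or if a joint passes its speed limit or range.

## Working session

There is one attempt and no reset: what is moved stays moved. The work goes in short steps, each a Python script; the robot and the scene stay as the last script left them, time stands still between calls to the robot, and variables do not carry over. Pictures are saved under pics/ and viewed, at most 14 in all, crops included, and the job is handed in when it is done.

```bash
ls; mkdir -p pics; cat > h.py <<'E'
import numpy as np, cv2
from cell import robot, grip, kin, viewer
from scipy.spatial.transform import Rotation as Rn
def snap(cam,fn=None):
    im=viewer.read_camera(cam)
    if fn: cv2.imwrite('pics/'+fn,im[:,:,::-1])
    return im
def toworld(cam,p):
    c=viewer.camera_info(cam); return np.array(c['R']).T@(np.array(p)-np.array(c['t']))
def proj(cam,X):
    c=viewer.camera_info(cam); q=np.array(c['camera_matrix'])@(np.array(c['R'])@np.array(X)+np.array(c['t'])); return q[:2]/q[2]
def ray(cam,uv,z):
    "world point at height z seen at pixel uv"
    c=viewer.camera_info(cam); R=np.array(c['R']); o=-R.T@np.array(c['t'])
    d=R.T@np.linalg.inv(np.array(c['camera_matrix']))@np.array([uv[0],uv[1],1.]); return o+d*(z-o[2])/d[2]
def pin(name,cam):
    return [(round(d['confidence'],2),toworld(cam,d['at']).round(0),proj(cam,toworld(cam,d['at'])).round(0)) for d in viewer.pinpoint(name,cam)]
E
cat > a.py <<'E'
from h import *
for cam in ['scene','top']:
    snap(cam,cam+'0.png')
    for n in ['carry_case','lid_grip','lid_hinge','black_stone','tan_stone','green_stone','black_cap_jar','white_cap_jar','wire_reel','reel_spindle','loupe','empty_stand','back_bay_1','front_bay_3']:
        print(cam,n,[(c,p.tolist(),u.tolist()) for c,p,u in pin(n,cam)])
o=robot.observe(); print(o['t'],o['tcp_pos'],o['tcp_rot'])
E
python3 a.py
```

```text
pics
scene carry_case [(0.87, [557.0, 177.0, -3.0], [259.0, 228.0])]
scene lid_grip [(0.89, [441.0, 169.0, 66.0], [294.0, 220.0])]
scene lid_hinge [(0.22, [501.0, 373.0, 0.0], [238.0, 270.0])]
scene black_stone [(0.59, [501.0, 375.0, 0.0], [238.0, 271.0]), (0.37, [441.0, 170.0, 65.0], [294.0, 220.0])]
scene tan_stone [(0.97, [398.0, 386.0, 2.0], [268.0, 286.0]), (0.93, [375.0, 498.0, 1.0], [253.0, 318.0]), (0.85, [296.0, 408.0, 2.0], [299.0, 307.0])]
scene green_stone []
scene black_cap_jar [(0.96, [363.0, 249.0, -1.0], [304.0, 262.0])]
scene white_cap_jar [(0.69, [389.0, -192.0, -2.0], [355.0, 189.0]), (0.45, [400.0, 388.0, 4.0], [267.0, 286.0])]
scene wire_reel [(0.5, [633.0, -155.0, 16.0], [289.0, 171.0]), (0.16, [517.0, 174.0, 13.0], [271.0, 227.0])]
scene reel_spindle [(0.38, [636.0, -154.0, 3.0], [288.0, 174.0])]
scene loupe []
scene empty_stand []
scene back_bay_1 [(0.91, [591.0, 265.0, 5.0], [233.0, 238.0])]
scene front_bay_3 [(0.8, [519.0, 82.0, 10.0], [284.0, 213.0]), (0.69, [517.0, 172.0, 11.0], [271.0, 228.0]), (0.57, [512.0, 260.0, 7.0], [257.0, 245.0])]
top carry_case [
[... 255 characters left out ...]
.0, 409.0, 3.0], [172.0, 294.0]), (0.87, [394.0, 388.0, 3.0], [181.0, 254.0]), (0.58, [371.0, 496.0, -1.0], [139.0, 263.0])]
top green_stone []
top black_cap_jar [(0.87, [359.0, 250.0, -3.0], [234.0, 267.0])]
top white_cap_jar [(0.77, [376.0, -199.0, -2.0], [407.0, 260.0])]
top wire_reel [(0.63, [628.0, -155.0, 14.0], [389.0, 163.0])]
top reel_spindle [(0.75, [631.0, -160.0, 1.0], [390.0, 163.0])]
top loupe [(0.67, [607.0, -80.0, 0.0], [360.0, 172.0]), (0.34, [626.0, -156.0, 11.0], [389.0, 164.0])]
top empty_stand [(0.78, [713.0, -81.0, 3.0], [359.0, 132.0])]
top back_bay_1 []
top front_bay_3 []
1.5 [ 229.44908308 -608.15933173  214.59497452] [ 3.09055134e+00  5.63625242e-01 -2.41582879e-05]
```

View pictures.

View pics/scene0.png

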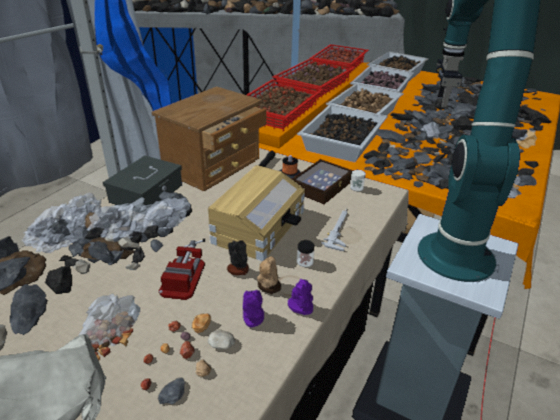

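View pics/top0.png

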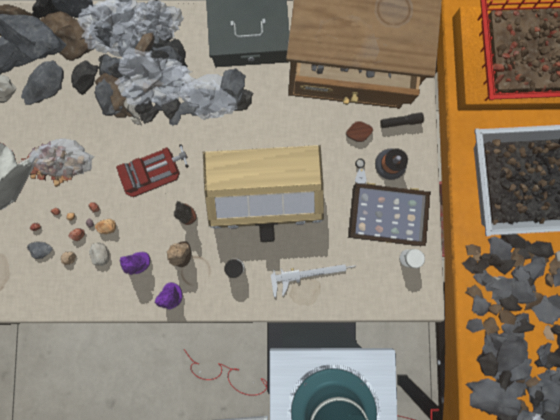

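```bash
cat > b.py <<'E'
from h import *
a=cv2.imread('pics/scene0.png'); b=cv2.imread('pics/top0.png')
a=cv2.resize(a[215:335,200:340],(800,600)[:1]*1+(600,)) if 0 else cv2.resize(a[225:330,200:340],(400,300),interpolation=3)
b1=cv2.resize(b[190:310,110:270],(400,300),interpolation=3)
b2=cv2.resize(b[110:230,310:470],(400,300),interpolation=3)
c=cv2.imread('pics/scene0.png'); c=cv2.resize(c[130:235,250:390],(400,300),interpolation=3)
cv2.imwrite('pics/crop0.png',np.vstack([np.hstack([a,b1]),np.hstack([c,b2])]))
E
python3 b.py
```

```text
(no output)
```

View pics/crop0.png

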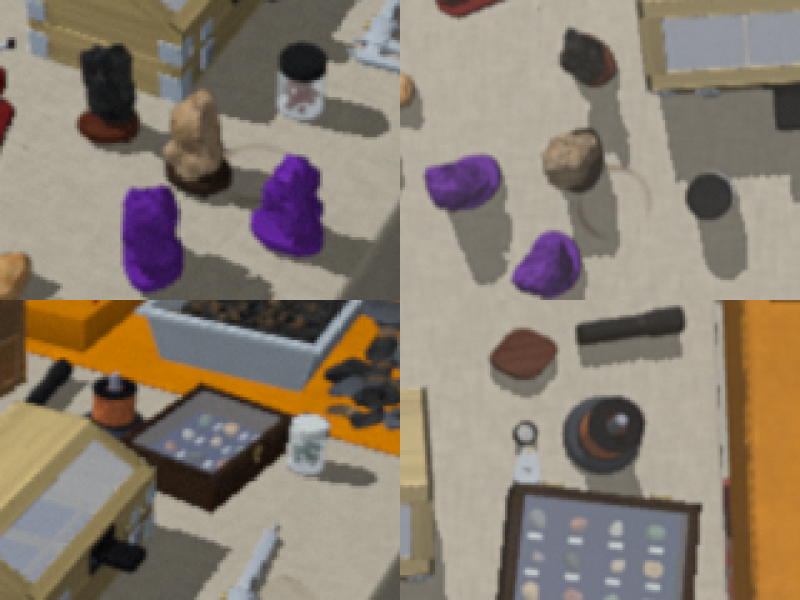

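Candidates in the scene view: black stone (238,258); tan stone (268,275), with purple look‑alikes at (253,308) and (301,297), not meant; black-cap jar (305,253); white-cap jar (357,181); reel (289,165). There is no green stone, and the empty stand (top 359,132) and loupe (top 360,172) stay put. The crop confirms the black stone on its red stand and the tan stone on its brown stand. The lug is at top (266,232) and the case yaw is about 0.045.

Next I estimate the stone yaws and check reach, then open the lid.

```bash
cat >> h.py <<'E'
def down(a):
    "tool down, closing line (tool y) at world angle a from the world y axis"
    best=None
    for k in (0,np.pi):
        M=Rn.from_euler('z',a+k)*Rn.from_euler('x',np.pi)
        yield M.as_rotvec()
def bestdown(pos,a):
    j0=np.array(robot.observe()['joints']); c=[]
    for r in down(a):
        q=kin.ik(list(pos),list(r))
        if q is not None: c.append((abs(q[6]),r,q))
    if not c: raise Exception('unreach %s'%pos)
    return min(c,key=lambda t:t[0])[1:]
CY=0.045; CC=np.array([557.5,173.]) 
def case(x,y,z):
    c,s=np.cos(CY),np.sin(CY); return np.array([CC[0]+c*x-s*y,CC[1]+s*x+c*y,z])
def lidpt(th):
    r=np.hypot(205,19); a=np.arctan2(19,-205)-th
    return case(86.5+r*np.cos(a),0,46+r*np.sin(a))
def hullmask(cam,x,y,yaw,a,b,h):
    t=np.linspace(0,2*np.pi,28); c,s=np.cos(yaw),np.sin(yaw); P=[]
    for z in (0,h):
        for u,v in zip(a/2*np.cos(t),b/2*np.sin(t)): P.append(proj(cam,[x+c*u-s*v,y+s*u+c*v,z]))
    m=np.zeros((420,560),np.uint8); cv2.fillConvexPoly(m,cv2.convexHull((np.array(P)*16).astype(np.int32)),1,shift=4); return m>0
E
cat > c.py <<'E'
from h import *
for n,x0,y0,a,b,h in [('black_stone',502,373,46,59,102),('tan_stone',396,387,52,68,92)]:
    ms={}
    for cam in ('scene','top'):
        snap(cam)
        u=proj(cam,[x0,y0,40]).astype(int)
        for d in viewer.silhouettes(n,cam):
            if d['mask'][u[1]-2:u[1]+3,u[0]-2:u[0]+3].any(): ms[cam]=d['mask']; break
    print(n,{k:int(v.sum()) for k,v in ms.items()})
    res=[]
    for yaw in np.arange(0,180,10):
        for dx in (-6,-3,0,3,6):
            for dy in (-6,-3,0,3,6):
                c=0
                for cam,m in ms.items():
                    lo=hullmask(cam,x0+dx,y0+dy,np.radians(yaw),a,b,17); hi=hullmask(cam,x0+dx,y0+dy,np.radians(yaw),a,b,h)
                    c+=(lo&~m).sum()+(m&~hi).sum()
                res.append((c,yaw,dx,dy))
    res.sort()
    for yaw in range(0,180,10): print(min(r for r in res if r[1]==yaw),end=' ')
    print()
for p in [lidpt(0),lidpt(0.9),lidpt(1.75),case(40,89,100),case(-43,-89,60)]:
    q=[kin.ik(list(p),list(r)) for r in down(CY)]; print(p.round(0),[None if k is None else np.round(k,2).tolist() for k in q])
E
python3 c.py
```

```text
black_stone {'scene': 602, 'top': 373}Traceback (most recent call last):
  File "c.py", line 16, in <module>
    lo=hullmask(cam,x0+dx,y0+dy,np.radians(yaw),a,b,17); hi=hullmask(cam,x0+dx,y0+dy,np.radians(yaw),a,b,h)
                                                            ~~~~~~~~^^^^^^^^^^^^^^^^^^^^^^^^^^^^^^^^^^^^^^^
  File "h.py", line 40, in hullmask
    for u,v in zip(a/2*np.cos(t),b/2*np.sin(t)): P.append(proj(cam,[x+c*u-s*v,y+s*u+c*v,z]))
                                                          ~~~~^^^^^^^^^^^^^^^^^^^^^^^^^^^^^
  File "h.py", line 11, in proj
    c=viewer.camera_info(cam); q=np.array(c['camera_matrix'])@(np.array(c['R'])@np.array(X)+np.array(c['t'])); return q[:2]/q[2]
ValueError: time passes only in moves, steps and waits
```

```bash
cat >> h.py <<'E'
_c={}
class _V: pass
def info(cam):
    if cam not in _c: _c[cam]=viewer.camera_info(cam)
    return _c[cam]
E
sed -i 's/c=viewer.camera_info(cam)/c=info(cam)/' h.py
sed -i '/^class _V/d' h.py; python3 c.py
```

```text
black_stone {'scene': 588, 'top': 398}
(np.int64(153), np.int64(0), -3, 3) (np.int64(159), np.int64(10), -3, 3) (np.int64(162), np.int64(20), -3, 3) (np.int64(172), np.int64(30), -3, 0) (np.int64(165), np.int64(40), -3, 0) (np.int64(168), np.int64(50), -3, 3) (np.int64(158), np.int64(60), -3, 3) (np.int64(149), np.int64(70), -3, 0) (np.int64(142), np.int64(80), -3, 3) (np.int64(130), np.int64(90), -3, 3) (np.int64(121), np.int64(100), -3, 3) (np.int64(114), np.int64(110), -3, 3) (np.int64(113), np.int64(120), -3, 3) (np.int64(113), np.int64(130), -3, 6) (np.int64(124), np.int64(140), -3, 6) (np.int64(135), np.int64(150), -3, 3) (np.int64(146), np.int64(160), -3, 3) (np.int64(147), np.int64(170), -3, 6) 
tan_stone {'scene': 628, 'top': 465}
(np.int64(184), np.int64(0), 0, -3) (np.int64(188), np.int64(10), 0, 0) (np.int64(192), np.int64(20), 0, -3) (np.int64(184), np.int64(30), 0, -3) (np.int64(179), np.int64(40), 0, -3) (np.int64(169), np.int64(50), 0, 0) (np.int64(159), np.int64(60), 0, 0) (np.int64(156), np.int64(70), 3, -3) (np.int64(149), np.int64(80), 3, -3) (np.int64(164), np.in
[... 155 characters left out ...]
, 0, 3) (np.int64(190), np.int64(140), 0, 0) (np.int64(185), np.int64(150), 0, 0) (np.int64(192), np.int64(160), 0, 0) (np.int64(179), np.int64(170), 0, 0) 
[439. 168.  65.] [[0.09, 0.49, -0.63, 2.11, 0.46, 0.67, -2.37], [0.46, 0.76, -1.16, 2.09, 0.91, 0.93, 0.39]]
[531. 172. 218.] [[0.24, 0.43, -0.79, 1.79, 0.35, 1.06, -2.19], [0.45, 0.58, -1.12, 1.78, 0.57, 1.15, 0.76]]
[699. 179. 244.] [[0.1, 0.66, -0.65, 1.34, 0.4, 1.27, -2.09], [0.22, 0.75, -0.91, 1.33, 0.58, 1.34, 0.94]]
[593. 264. 100.] [[-0.07, 0.68, -0.57, 1.66, 0.43, 0.93, -2.33], [0.17, 0.85, -0.99, 1.64, 0.78, 1.09, 0.57]]
[519.  82.  60.] [[0.15, 0.53, -0.46, 1.99, 0.36, 0.69, -2.06], [0.34, 0.61, -0.71, 1.98, 0.57, 0.76, 0.91]]
```

```bash
cat >> h.py <<'E'
def go(p,r): robot.movep(list(map(float,p)),list(map(float,r)))
def line(p,feed=150,r=None): robot.servo_line(list(map(float,p)),feed=feed,rotation=None if r is None else list(map(float,r)))
D=np.array([0,0,-19.])
def st():
    o=robot.observe(); print('t%.1f'%o['t'],np.round(o['tcp_pos'],0),'gw%.2f gf%.0f'%(o['grip_width'],o['grip_force']),'F',np.round(o['contact_force'],0))
E
cat > d.py <<'E'
from h import *
p=lidpt(0)
r,q=bestdown(p+[0,0,100],CY); print(np.round(q,2))
go(p+[0,0,110],r); grip(0.65,25)
st(); line(p+D,150); st(); grip(0,25); st()
for th in np.linspace(0,1.70,10)[1:]:
    line(lidpt(th)+D,130)
    if th<0.5 or th>1.6: st()
grip(0.75); st(); 
line(lidpt(1.70)+[0,0,60],150); st()
E
python3 d.py
```

```text
[ 0.47  0.47 -1.1   2.03  0.52  0.96  0.71]
t5.6 [439. 168. 175.] gw0.65 gf0 F [ 0.  0. -0.]
t6.6 [440. 168.  47.] gw0.65 gf0 F [-0. -0. -0.]
t7.1 [440. 164.  46.] gw0.39 gf25 F [ 1. -7.  7.]
t7.5 [447. 165.  84.] gw0.39 gf25 F [ 0. -6. -1.]
t8.0 [461. 166. 120.] gw0.39 gf25 F [ 1. -7. -1.]
t11.1 [689. 178. 228.] gw0.39 gf25 F [ 2. -5. -4.]
t11.8 [689. 179. 228.] gw0.75 gf0 F [1. 1. 0.]
t12.4 [689. 179. 306.] gw0.75 gf0 F [ 0. -1. -1.]
```

```bash
cat > e.py <<'E'
from h import *
r,q=bestdown([400,330,230],np.radians(-12)); go([400,330,250],r)
for cam in ['scene','top']:
    snap(cam,cam+'1.png')
    for n in ['carry_case','lid_grip','lid_hinge','back_bay_1','front_bay_1']:
        print(cam,n,[(c,p.tolist(),u.tolist()) for c,p,u in pin(n,cam)])
a=cv2.imread('pics/scene1.png')[150:330,180:420]; b=cv2.imread('pics/top1.png')[110:310,130:400]
cv2.imwrite('pics/c1.png',np.hstack([cv2.resize(a,(400,300)),cv2.resize(b,(400,300))])); st()
E
python3 e.py
```

```text
scene carry_case [(0.97, [560.0, 178.0, -2.0], [258.0, 227.0])]
scene lid_grip [(0.89, [702.0, 184.0, 243.0], [214.0, 145.0]), (0.21, [518.0, 169.0, 12.0], [271.0, 227.0]), (0.15, [593.0, 175.0, 9.0], [249.0, 221.0])]
scene lid_hinge [(0.84, [646.0, 174.0, 50.0], [234.0, 205.0]), (0.34, [603.0, 89.0, 13.0], [261.0, 206.0])]
scene back_bay_1 [(0.97, [591.0, 266.0, 9.0], [233.0, 237.0]), (0.75, [602.0, 88.0, 13.0], [261.0, 206.0]), (0.73, [593.0, 174.0, 12.0], [249.0, 220.0])]
scene front_bay_1 [(0.96, [518.0, 173.0, 13.0], [270.0, 227.0]), (0.84, [514.0, 261.0, 7.0], [256.0, 245.0]), (0.59, [520.0, 81.0, 11.0], [284.0, 213.0]), (0.35, [594.0, 172.0, 7.0], [249.0, 221.0])]
top carry_case [(0.86, [552.0, 169.0, 1.0], [265.0, 192.0]), (0.18, [511.0, 168.0, 4.0], [266.0, 208.0])]
top lid_grip [(0.7, [356.0, 250.0, -2.0], [234.0, 268.0])]
top lid_hinge [(0.71, [636.0, 176.0, 47.0], [262.0, 157.0]), (0.24, [698.0, 178.0, 246.0], [258.0, 107.0])]
top back_bay_1 [(0.85, [592.0, 174.0, 7.0], [264.0, 177.0]), (0.72, [595.0, 88.0, 8.0], [296.0, 176.0]), (0.55, [586.0, 260.0, 9.0], [230.0, 179.0])]
top front_bay_1 [(0.84, [515.0, 79.0, 10.0], [300.0, 206.0]), (0.62, [510.0, 164.0, 4.0], [267.0, 209.0]), (0.27, [712.0, -80.0, 1.0], [359.0, 133.0]), (0.16, [358.0, 247.0, -5.0], [235.0, 267.0])]
t14.3 [400. 330. 250.] gw0.74 gf0 F [ 0.  0. -0.]
```

View pics/c1.png

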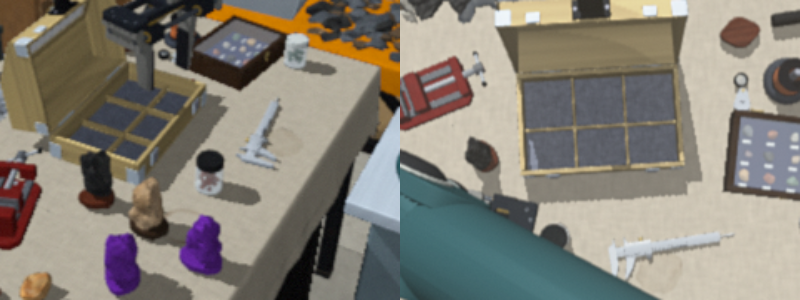

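The lid is open, and the bays fit a case centre of (558,171) with yaw 0.047. Now the stones: tan to bay 3, black to bay 1.

```bash
sed -i 's/^CY=.*/CY=0.047; CC=np.array([558.,171.])/' h.py; cat >> h.py <<'E'
def pick(x,y,zg,a,op=0.95,N=35,lift=130):
    p=np.array([x,y,zg-19.]); r,q=bestdown(p+[0,0,60],a); grip(op,N)
    go(p+[0,0,lift],r); line(p,130); grip(0,N); st()
    line(p+[0,0,lift],150); st()
def place(cx,cy,zg,op,up=130,ins=1.0):
    p=case(cx,cy,8+zg-19+ins); r,q=bestdown(p+[0,0,60],CY)
    go(p+[0,0,up],r); line(p+[0,0,25],150); line(p,50); st(); grip(op); robot.hold(0.2); line(p+[0,0,up],150); st()
E
cat > f.py <<'E'
from h import *
pick(397,386,61,np.radians(-12)); 
snap('scene','s2.png')
if robot.observe()['grip_width']>0.2: place(36.5,-88,61,0.85)
snap('scene','s3.png'); snap('top','t3.png')
a=cv2.imread('pics/s2.png')[120:320,180:420]; b=cv2.imread('pics/s3.png')[120:320,180:420];c=cv2.imread('pics/t3.png')[110:310,130:400]
cv2.imwrite('pics/c2.png',np.vstack([np.hstack([cv2.resize(a,(400,300)),cv2.resize(b,(400,300))]),cv2.resize(c,(800,300))[:, :]]))
E
python3 f.py
```

```text
t17.1 [397. 386.  42.] gw0.48 gf35 F [-1. -2.  2.]
t18.1 [397. 385. 171.] gw0.48 gf35 F [-0. -0. -4.]
t21.0 [598.  85.  51.] gw0.48 gf35 F [-0.  0. -4.]
t22.9 [598.  84. 180.] gw0.85 gf0 F [-1.  0.  0.]
```

View pics/c2.png

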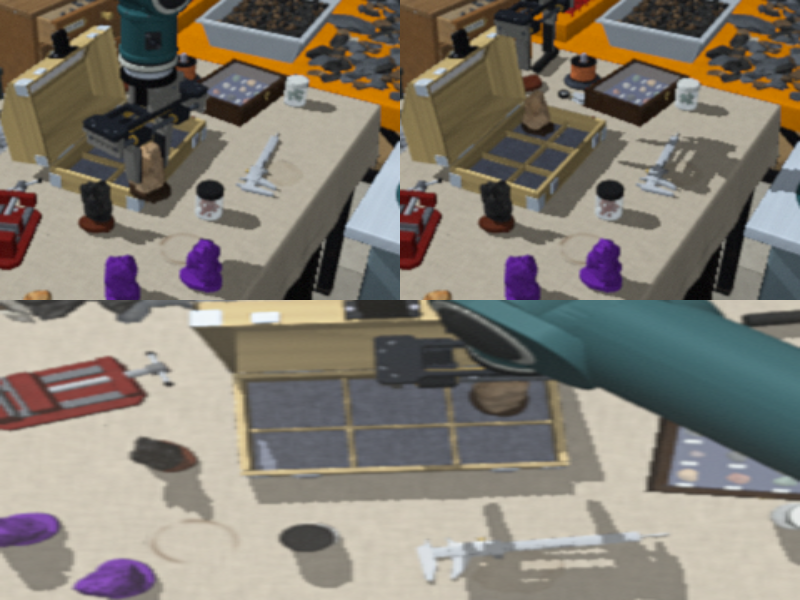

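The tan stone stands upright in the right back bay (scene about 262,200). Black stone next.

```bash
cat > g.py <<'E'
from h import *
pick(499,376,64,np.radians(30),op=0.78); 
snap('scene','s4.png')
if robot.observe()['grip_width']>0.2: place(36.5,88,64,0.8)
r,q=bestdown([450,0,250],CY); go([450,0,250],r)
snap('scene','s5.png')
for n in ['black_stone','tan_stone','black_cap_jar','white_cap_jar','wire_reel']: print(n,pin(n,'scene'))
snap('top','t5.png')
for n in ['black_stone','tan_stone','black_cap_jar','white_cap_jar','wire_reel']: print(n,pin(n,'top'))
a=cv2.imread('pics/s4.png')[120:320,180:420]; b=cv2.imread('pics/s5.png')[120:320,180:420];c=cv2.imread('pics/t5.png')[110:310,130:430]
cv2.imwrite('pics/c3.png',np.vstack([np.hstack([cv2.resize(a,(360,300)),cv2.resize(b,(360,300))]),cv2.resize(c,(720,300))[:, :]]))
E
python3 g.py
```

```text
t26.2 [499. 376.  45.] gw0.44 gf35 F [-0. -2.  3.]
t27.2 [499. 375. 174.] gw0.43 gf35 F [ 0. -1. -4.]
t29.4 [590. 261.  54.] gw0.43 gf35 F [-1. -0. -3.]
t31.3 [590. 260. 183.] gw0.80 gf0 F [ 0. -0. -0.]
black_stone [(0.7, array([592., 263.,   8.]), array([233., 236.]))]
tan_stone [(0.94, array([296., 411.,   0.]), array([298., 308.])), (0.71, array([598.,  89.,  16.]), array([262., 206.])), (0.71, array([375., 500.,   3.]), array([252., 318.])), (0.71, array([520., 173.,  12.]), array([270., 227.]))]
black_cap_jar [(0.7, array([366., 247.,   1.]), array([304., 261.])), (0.32, array([588., 264.,   8.]), array([234., 237.]))]
white_cap_jar [(0.82, array([ 395., -170.,    0.]), array([351., 191.]))]
wire_reel [(0.64, array([ 633., -154.,   19.]), array([289., 170.]))]
black_stone [(0.89, array([589., 258.,   9.]), array([231., 178.]))]
tan_stone [(0.8, array([290., 407.,   1.]), array([172., 294.])), (0.72, array([371., 497.,  -1.]), array([139., 263.])), (0.67, array([597.,  83.,  11.]), array([298., 175.]))]
black_cap_jar [(0.59, array([358., 249.,  -3.]), array([234., 268.]))]
white_cap_jar [(0.55, array([ 630., -156.,   13.]), array([390., 162.]))]
wire_reel [(0.75, array([ 627., -157.,   13.]), array([390., 163.])), (0.58, array([698., 178., 244.]), array([258., 108.])), (0.24, array([586., 260.,  11.]), array([230., 179.]))]
```

View pics/c3.png

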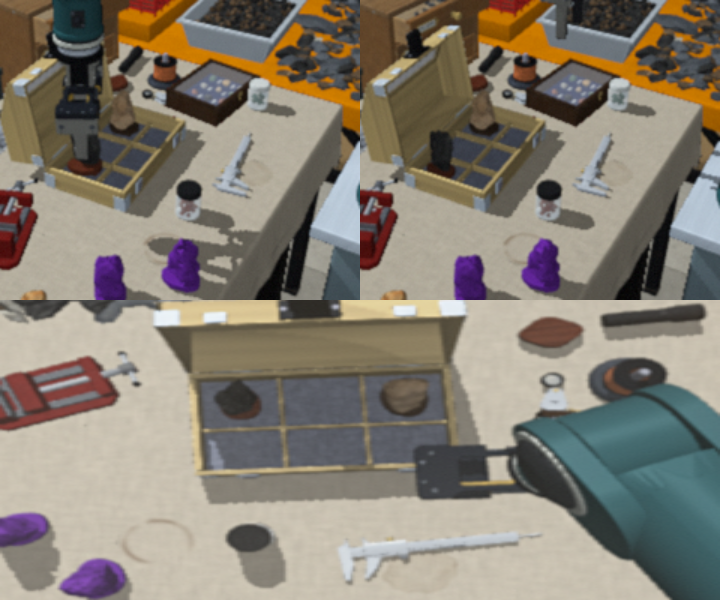

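Both stones stand in the back row. The white-cap jar has been knocked aside, so I'll remeasure it after the reel, which goes to the middle bay.

```bash
cat > i.py <<'E'
from h import *
p=np.array([630,-157,14+34-19.]); r,q=bestdown(p,0.0); grip(0.82,40)
go(p+[0,0,120],r); line(p+[0,0,50],150); line(p,80); st(); grip(0,15); st()
grip(0,45); st(); line(p+[0,0,30],50); st(); line(p+[0,0,120],120); st()
if robot.observe()['grip_width']>0.4:
    place(-44.5,0,34,0.74,up=120)
r,q=bestdown([560,420,250],CY); go([560,420,250],r)
for cam in ['scene','top']:
    snap(cam,cam+'6.png')
    for n in ['wire_reel','white_cap_jar','black_cap_jar']: print(cam,n,pin(n,cam))
a=cv2.imread('pics/scene6.png')[120:320,180:420];c=cv2.imread('pics/top6.png')[110:310,200:440]
cv2.imwrite('pics/c4.png',np.hstack([cv2.resize(a,(400,333)),cv2.resize(c,(400,333))]))
E
python3 i.py
```

```text
t36.5 [ 630. -157.   29.] gw0.82 gf0 F [0. 0. 0.]
t36.9 [ 630. -158.   30.] gw0.63 gf15 F [-1. -2.  2.]
t37.2 [ 630. -158.   30.] gw0.62 gf45 F [-1. -2.  5.]
t37.9 [ 630. -157.   59.] gw0.62 gf45 F [-1. -1. -2.]
t38.8 [ 629. -157.  148.] gw0.62 gf45 F [-0.  0. -4.]
t41.8 [512. 169.  25.] gw0.61 gf45 F [-9. -5. 20.]
t43.3 [513. 168. 143.] gw0.73 gf0 F [-1. -0. -0.]
scene wire_reel [(0.84, array([533., 174.,  20.]), array([266., 224.])), (0.57, array([ 395., -168.,   -2.]), array([351., 191.]))]
scene white_cap_jar [(0.58, array([ 398., -167.,   -1.]), array([350., 191.]))]
scene black_cap_jar [(0.39, array([601.,  88.,  11.]), array([262., 206.]))]
top wire_reel [(0.53, array([528., 171.,  13.]), array([264., 201.]))]
top white_cap_jar [(0.62, array([ 388., -174.,   -2.]), array([398., 255.])), (0.47, array([359., 249.,   1.]), array([235., 267.]))]
top black_cap_jar [(0.51, array([506., 168.,   5.]), array([266., 210.])), (0.41, array([360., 248.,  -3.]), array([235., 267.])), (0.37, array([ 627., -162.,    3.]), array([391., 164.]))]
```

View pics/c4.png

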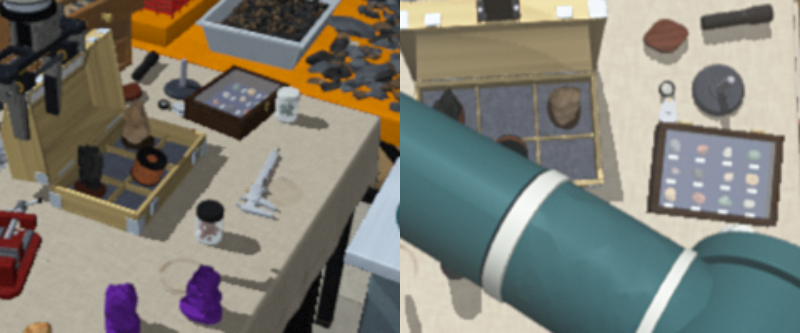

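```bash
cat > j.py <<'E'
from h import *
r,q=bestdown([400,-150,260],CY); go([400,-150,260],r)
for cam in ['scene','top']:
    snap(cam,cam+'7.png')
    for n in ['wire_reel','black_cap_jar']: print(cam,n,pin(n,cam))
a=cv2.imread('pics/scene7.png')[185:265,215:315];c=cv2.imread('pics/top7.png')[150:230,210:310]
print([proj('scene',case(-44.5,0,z)).round(0)for z in (8,52)],[proj('top',case(-44.5,0,z)).round(0)for z in(8,52)])
cv2.imwrite('pics/c5.png',np.hstack([cv2.resize(a,(400,320),interpolation=3),cv2.resize(c,(400,320),interpolation=3)]))
E
python3 j.py
```

```text
scene wire_reel [(0.62, array([701., 184., 244.]), array([215., 145.])), (0.56, array([533., 175.,  17.]), array([266., 225.]))]
scene black_cap_jar [(0.95, array([363., 246.,   1.]), array([305., 261.])), (0.68, array([589., 268.,  10.]), array([233., 237.]))]
top wire_reel [(0.74, array([596.,  85.,   9.]), array([298., 175.])), (0.57, array([527., 172.,  14.]), array([264., 202.]))]
top black_cap_jar [(0.51, array([359., 248.,  -3.]), array([235., 267.]))]
[array([272., 228.]), array([272., 216.])] [array([265., 207.]), array([265., 205.])]
```

View pics/c5.png

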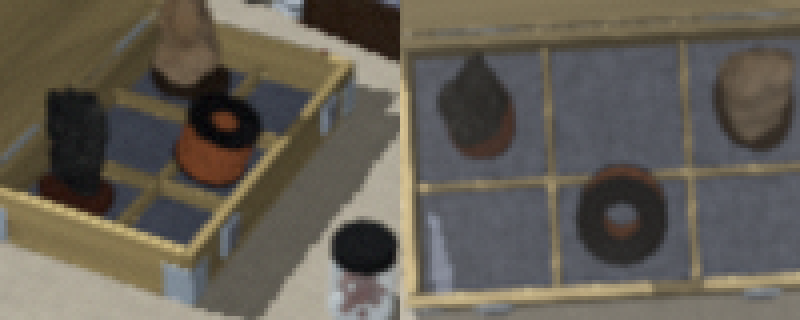

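The reel's rear edge sits on the row divider at top (265,197), so it is tilted forward. I'll regrasp it lightly, shift it forward and set it flat.

```bash
cat > k.py <<'E'
from h import *
g=lambda x,z: case(x,0,8+z-19)
r,q=bestdown(g(-40,80),CY); grip(0.76,18)
go(g(-39,150),r); line(g(-39,38),120); st(); grip(0,18); st()
line(g(-39,43),60); line(g(-52,43),40); st(); line(g(-52,34),30); st()
line(g(-48,34),30); grip(0.74); st(); line(g(-48,150),150)
r,q=bestdown([400,-150,260],CY); go([400,-150,260],r)
for cam in ['scene','top']:
    snap(cam,cam+'8.png')
    for n in ['wire_reel','white_cap_jar']: print(cam,n,pin(n,cam))
a=cv2.imread('pics/scene8.png')[185:265,215:315];c=cv2.imread('pics/top8.png')[150:230,210:310]
cv2.imwrite('pics/c6.png',np.hstack([cv2.resize(a,(400,320),interpolation=3),cv2.resize(c,(400,320),interpolation=3)]))
E
python3 k.py
```

```text
t50.1 [519. 170.  28.] gw0.76 gf0 F [-1.  0.  0.]
t50.5 [519. 169.  28.] gw0.62 gf18 F [ 0. -1.  3.]
t51.2 [507. 169.  32.] gw0.62 gf18 F [ 3.  1. -3.]
t51.6 [508. 170.  25.] gw0.62 gf18 F [ 5. -0.  8.]
t52.3 [510. 169.  23.] gw0.74 gf0 F [ 1.  0. -1.]
scene wire_reel [(0.84, array([518., 173.,  10.]), array([270., 228.]))]
scene white_cap_jar [(0.66, array([ 399., -168.,   -3.]), array([350., 192.]))]
top wire_reel [(0.84, array([513., 173.,   3.]), array([264., 207.])), (0.26, array([597.,  87.,  12.]), array([297., 175.]))]
top white_cap_jar [(0.49, array([ 385., -175.,   -2.]), array([398., 256.]))]
```

View pics/c6.png

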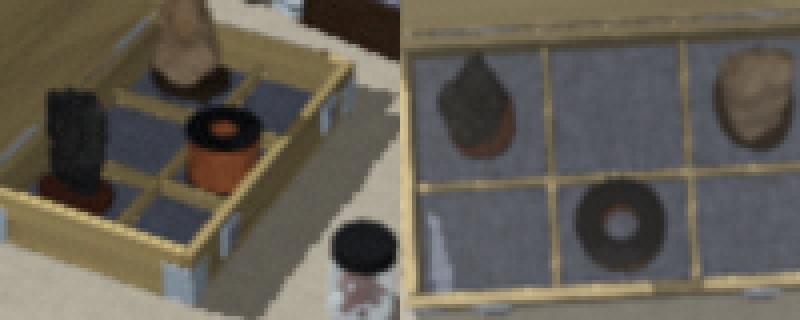

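The reel now stands flat in the middle front bay at top (265,206). Jars next.

```bash
cat > l.py <<'E'
from h import *
pick(394,-171,40,CY,op=0.85,N=25)
if robot.observe()['grip_width']>0.35: place(-46,-81,40,0.58,up=120)
r,q=bestdown([420,-120,260],CY); go([420,-120,260],r)
snap('scene'); print(pin('black_cap_jar','scene'), pin('white_cap_jar','scene'))
snap('top'); print(pin('black_cap_jar','top'), pin('white_cap_jar','top'))
E
python3 l.py
```

```text
t59.6 [ 394. -171.   21.] gw0.50 gf25 F [-1. -1.  3.]
t60.6 [ 393. -171.  150.] gw0.50 gf25 F [-0.  0. -3.]
t63.1 [516.  88.  30.] gw0.50 gf25 F [-0.  0. -2.]
t64.6 [515.  88. 149.] gw0.58 gf0 F [ 1. -0. -1.]
[(0.63, array([363., 249.,   1.]), array([304., 262.])), (0.25, array([595., 261.,   8.]), array([233., 236.])), (0.16, array([599.,  89.,  15.]), array([262., 206.]))] [(0.5, array([516.,  94.,   8.]), array([284., 216.]))]
[(0.74, array([713., -80.,   2.]), array([359., 133.])), (0.72, array([358., 247.,   0.]), array([235., 267.]))] [(0.55, array([510.,  88.,   7.]), array([296., 208.]))]
```

```bash
cat > m.py <<'E'
from h import *
pick(361.5,248,40,CY,op=0.85,N=25)
if robot.observe()['grip_width']>0.35: place(-46,81,40,0.58,up=120)
r,q=bestdown([420,-120,260],CY); go([420,-120,260],r)
for cam in ['scene','top']:
    snap(cam,cam+'9.png'); print(pin('black_cap_jar',cam),pin('lid_grip',cam))
a=cv2.imread('pics/scene9.png')[185:265,215:315];c=cv2.imread('pics/top9.png')[150:230,210:310]
cv2.imwrite('pics/c7.png',np.hstack([cv2.resize(a,(400,320),interpolation=3),cv2.resize(c,(400,320),interpolation=3)]))
E
python3 m.py
```

```text
t71.1 [362. 248.  21.] gw0.50 gf25 F [ 1. -0.  4.]
t72.1 [361. 248. 150.] gw0.50 gf25 F [ 0. -1. -1.]
t75.6 [508. 250.  30.] gw0.50 gf25 F [-0.  1. -1.]
t77.1 [508. 250. 149.] gw0.58 gf0 F [ 0.  0. -1.]
[(0.85, array([515., 250.,   8.]), array([257., 242.]))] [(0.71, array([702., 183., 246.]), array([214., 144.])), (0.66, array([594., 261.,  11.]), array([233., 235.]))]
[(0.61, array([509., 248.,   7.]), array([235., 209.])), (0.6, array([ 630., -163.,    3.]), array([391., 163.]))] [(0.63, array([697., 174., 244.]), array([260., 108.]))]
```

View pics/c7.png

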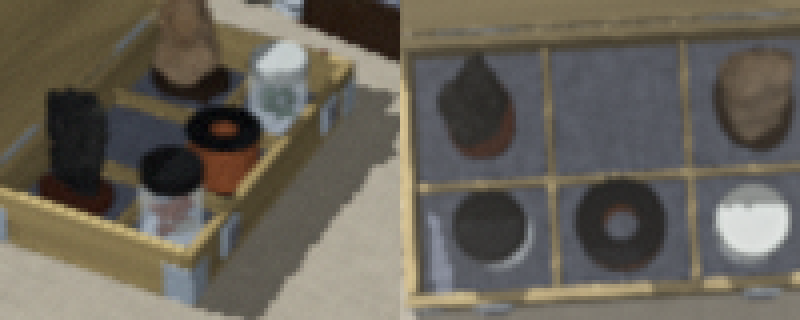

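All five are seated upright: stones at scene (233,220) and (262,195), jars and reel in the front row. Closing the lid.

```bash
cat > n.py <<'E'
from h import *
p=lidpt(1.75)+D
r,q=bestdown(p,CY); grip(0.65,25)
go([560,150,350],r); line(p+[0,0,85],200); line(p,100); st(); grip(0,25); st()
if 0.3<robot.observe()['grip_width']<0.5:
    for th in np.linspace(1.75,0.0,11)[1:]:
        line(lidpt(th)+D,110)
        if th<1 : st()
    line(lidpt(0)+D+[0,0,-3],40); st()
    grip(0.65); robot.hold(0.3); line(lidpt(0)+[0,0,110],150); st()
    go([380,-150,260],r); robot.hold(0.5)
for cam in ['scene','top']:
    snap(cam,cam+'10.png'); print(pin('lid_grip',cam))
a=cv2.imread('pics/scene10.png')[120:320,180:420];c=cv2.imread('pics/top10.png')[110:310,130:430]
cv2.imwrite('pics/c8.png',np.hstack([cv2.resize(a,(400,333)),cv2.resize(c,(400,333))]))
E
python3 n.py
```

```text
t83.2 [700. 178. 226.] gw0.65 gf0 F [ 1. -0. -1.]
t83.7 [700. 179. 226.] gw0.39 gf25 F [0. 3. 1.]
t86.1 [528. 169. 196.] gw0.39 gf25 F [-3.  2.  3.]
t86.6 [500. 168. 173.] gw0.39 gf25 F [-3.  2. -1.]
t87.0 [477. 166. 146.] gw0.39 gf25 F [-0. -0. -2.]
t87.5 [459. 165. 115.] gw0.39 gf25 F [ 1. -4. -1.]
t88.0 [446. 165.  82.] gw0.39 gf25 F [-1. -5. -1.]
t88.5 [439. 164.  46.] gw0.39 gf25 F [-1. -7. -2.]
t88.7 [439. 164.  43.] gw0.39 gf25 F [-2. -6. -2.]
t90.6 [439. 165. 174.] gw0.65 gf0 F [-0. -0. -1.]
[(0.59, array([442., 167.,  65.]), array([294., 220.])), (0.38, array([519.,  83.,  11.]), array([284., 213.]))]
[(0.67, array([436., 165.,  64.]), array([266., 236.]))]
```

View pics/c8.png

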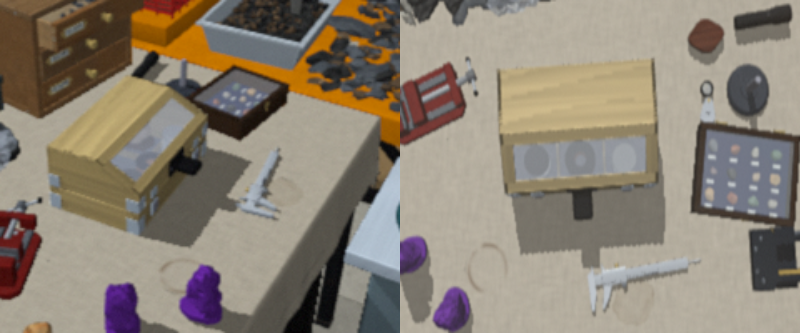

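The lid looks shut: the lug is back at its first position, scene (294,220). One gentle press on the lug will confirm it.

```bash
cat > o.py <<'E'
from h import *
p=case(-120,0,0); p[1]-=2; r,q=bestdown(p+[0,0,120],CY); grip(0,20)
go(p+[0,0,130],r); line(p+[0,0,80],100)
for z in np.arange(78,66,-1.):
    line(p+[0,0,z],30)
    if robot.observe()['contact_force'][2]>8: break
print(z); st(); line(p+[0,0,150],150); go([380,-150,260],r); robot.hold(0.5); st()
robot.job_done()
E
python3 o.py
```

```text
72.0
t97.2 [438. 163.  73.] gw0.00 gf8 F [-4. -2. 17.]
t99.6 [ 380. -150.  260.] gw0.01 gf0 F [-1.  1. -1.]
the job is handed in; nothing more can be done
```

The job is handed in at about 100 s: the black and tan stones (no green one was there) went into the back row first, then the wire reel and both jars into the front row. The lid is shut (firm under a light press on the lug), and the loupe and empty stand were left where they were.

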